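Move the row of brushes to the new rack in order

TASK

Move the three brushes and the green pencil from the old dark brown rack to the new light wood rack, one in each notch, in the same order counted from the red end of each rack: the tool next to the red end of the old rack goes next to the red end of the new rack, and so on. Lay each one across both rails, about centred and straight along its notch, with its bristles or point still facing away from the robot, and leave them all lying at rest.

Things in the scene. Friction and masses are not known exactly. Their poses are not given: they have to be found in the camera images.
- old_rack: Dark wood brush rest, full at the start, fixed, left or right on the table. Origin: underside centre; x to the back (away from robot), z up. Base 170 x 252 x 8 mm; rails 12 mm thick along y at x = +-40. Tools lie along x in four notches at y = +87, +29, -29, -87: floors at z = 40, flat, 36 wide; ridges between have 45 deg flanks, tops at z = 51. End cheeks 18 high at y = +-134: red at +y (left), grey at -y.
- new_rack: Light wood brush rest, empty at the start, fixed; same build, sizes and axes as the old rack (notches at y = +87, +29, -29, -87 mm, floors at z = 40 mm, rails at x = +-40 mm), but its red end cheek is at -y (right seen from the robot) and the grey one at +y. So a tool from y in the old rack belongs at -y here: the row looks reversed. A tall book press stands behind and left of the left rack.
- brush_red: Brush with a red handle end, 209 x 12 x 12 mm; lies level along its x axis, bristles at +x (away from the robot). Origin: middle of its length and width, on the underside. Starts roughly centred in any notch of the old rack; neighbours are 58 mm off on centre, so open the fingers little. Grasp at the middle, between the rails. 14 to 28 g.
- brush_yellow: Brush with a yellow handle end, 230 x 12 x 12 mm; lies level along its x axis, bristles at +x (away from the robot). Origin: middle of its length and width, on the underside. Starts roughly centred in any notch of the old rack; neighbours are 58 mm off on centre, so open the fingers little. Grasp at the middle, between the rails. 14 to 28 g.
- brush_blue: Brush with a blue handle end, 200 x 12 x 12 mm; lies level along its x axis, bristles at +x (away from the robot). Origin: middle of its length and width, on the underside. Starts roughly centred in any notch of the old rack; neighbours are 58 mm off on centre, so open the fingers little. Grasp at the middle, between the rails. 14 to 28 g.
- pencil_green: Green pencil, 164 x 8 x 8 mm; lies level along its x axis, point at +x (away from the robot). Origin: middle of its length and width, on the underside. Starts roughly centred in any notch of the old rack; neighbours are 58 mm off on centre, so open the fingers little. Grasp at the middle, between the rails. 14 to 28 g.
- tab_red: Red plastic tab, 22 x 40 x 3 mm, fixed on the old rack's base at x = -71 mm, in front of the notch where the red brush starts (same y in the rack's frame); it stays and shows the old order. Origin: centre of its underside. The tool's handle end reaches above it.
- tab_yellow: Yellow plastic tab, 22 x 40 x 3 mm, fixed on the old rack's base at x = -71 mm, in front of the notch where the yellow brush starts (same y in the rack's frame); it stays and shows the old order. Origin: centre of its underside. The tool's handle end reaches above it.
- tab_blue: Blue plastic tab, 22 x 40 x 3 mm, fixed on the old rack's base at x = -71 mm, in front of the notch where the blue brush starts (same y in the rack's frame); it stays and shows the old order. Origin: centre of its underside. The tool's handle end reaches above it.
- tab_green: Green plastic tab, 22 x 40 x 3 mm, fixed on the old rack's base at x = -71 mm, in front of the notch where the green pencil starts (same y in the rack's frame); it stays and shows the old order. Origin: centre of its underside. The tool's handle end reaches above it.

How it is judged:
By the outcome, as a careful person would: the job done as asked, in the order asked, and still so for the second after the job is handed in, with the robot touching nothing.
It also fails if it takes over 104 s, if anything falls off the work surface, if the arm or the gripper's body presses on something with over 40 N, if the wrist force passes 120 N, or if a joint passes its speed limit or range.

ROBOT

A 6-joint arm with a two-finger parallel gripper is mounted at the origin on the work surface; the furniture and walls round the work are solid. World frame = base frame: x ahead of the robot, y to its left, z up, the work surface at z = 0. Lengths are in m, angles in rad, forces in N, time in s.
With the tool pointing down it reaches from about 0.25 to 0.775 m from the base axis. Payload 4 kg.
Tool frame: the origin (TCP) lies at the very end of the fingers, on their centre line; the grasp point (between the pads) lies 19 mm behind it; z points along the fingers, y is the line along which they close (so a half turn about z gives the same grasp; the last joint's range is limited). The gripper opens to 94 mm and grips with 3 to 60 N. Pads are 16 mm wide; open, the fingers measure 119 mm over their backs; the gripper's body (75 mm by 177 mm) begins 78 mm behind the grasp point.
Start: joints at [-1.432, 0.087, 1.371, -0, 1.684, -0.103], TCP at [0.132, -0.534, 0.206] pointing down, gripper open.
Joint ranges: [-3.1, 3.1], [-0.76, 2.03], [0.27, 2.55], [-1.08, 4.22], [0.17, 2.65], [-2.57, 2.57]. Speed limits (rad/s): [2.79, 2.79, 3.14, 3.14, 3.14, 3.14].

INTERFACE

Orientations are given as [roll, pitch, yaw] about the fixed x, y, z axes, in that order (R = Rz(yaw) Ry(pitch) Rx(roll)).
In Python, from bench import robot, vision gives the robot as it stands.
- The arm moves only by the shell command python3 -m crank 'ROWS'. ROWS is JSON, a list of rows, each a list of 3 entries, a list of its own where there are three numbers: the closure, from 0 (fully open) to 1 (shut), then the shift along the tool's x, y, z in m, then the turn, a rotation vector about the tool's x, y, z in degrees. A call has 1 to 8 rows; each row shifts and turns the commanded pose from where the row before left it, along the tool's axes as they then stand; what a row does not reach is not made up. A row lasts 1/10 s, in which the tool goes at most 50 mm and 8.59 degrees, less where a joint would pass 70% of its speed; a pose out of reach is approached as far as the arm can. A call with a gripper value outside its range is refused whole. The fingers move at their own pace and stop on an object; the grip force is fixed at half the most. Time passes only in rows, so rows that do not move let the fingers close. It gives the time, the measured TCP pose, the force, the opening and the grip force at its end, in the units of the state.
- robot.get_obs(): the state, without advancing time (a new reading comes with each control period).
- vision.snapshot(name): name is "scene" or "top"; returns a dict with "color" (384x512x3 uint8, red, green, blue), "z_map" (384x512 float32, m along the optical axis (not along the pixel's ray), 0 where there is no reading), "fx", "fy", "cx", "cy" (pixels), "R" (3x3) and "t" (3): a world point X has camera coordinates R X + t. Camera axes: x right, y down, z forward; pixel columns grow to the right and rows downward; lengths in m; the calibration is good to about 2 mm. A picture is of the moment at which its call begins.
- robot.close_job(): hands the job in; it is judged then, once.
The state is a dict: "time": time; "joint_positions": joint angles; "qvel": joint speeds; "joint_torque": joint torques, N m; "tool_pos": TCP position; "ee_rot": TCP orientation; "wrist_force": force on the tool from outside, world axes, zero at the start; "wrist_torque": the same for the moment, N m; "width": finger opening in m; "finger_force": force on a finger pad.
Only numpy, scipy, OpenCV 4.12 (cv2) and the standard library are available. Lean on these libraries where they do the work, as an engineer would, in place of code of your own. Each camera call takes 0.05 s, during which the arm holds its last target. There are 200 camera calls.

## Working session

There is one attempt and no reset: what is moved stays moved. The work goes in short steps, Python scripts to look and compute and a shell command to move; the robot and the scene stay as the last step left them, time stands still between calls to the robot, and variables do not carry over. Pictures are saved under pics/ and viewed, at most 14 in all, crops included, and the job is handed in when it is done.

```bash
ls; mkdir -p pics; python3 - <<'E'
from bench import robot, vision
import cv2,numpy as np
print(robot.get_obs())
for n in("scene","top"):
    s=vision.snapshot(n); cv2.imwrite(f"pics/{n}0.png",cv2.resize(s["color"][:,:,::-1],(768,576)))
    np.savez(f"pics/{n}0.npz",**s); print(n,s["fx"],s["fy"],s["cx"],s["cy"],s["R"],s["t"])
E
```

```text
pics
{'time': 0.0, 'joint_positions': array([-1.43210525e+00,  8.79407881e-02,  1.37220653e+00, -2.42248502e-05,
        1.68358831e+00, -1.03103667e-01]), 'qvel': array([ 7.96242882e-04,  1.15047271e-03,  2.07394202e-05,  3.76543859e-04,
        7.17753337e-04, -4.29585611e-04]), 'joint_torque': array([-1.34935173e-03, -3.40190721e+01, -3.02427042e+01,  7.15748733e-02,
        3.33115587e-02, -1.84950677e-04]), 'tool_pos': array([ 0.13160648, -0.53347466,  0.20433615]), 'ee_rot': array([-3.13945859e+00, -1.96607756e-04,  2.41791829e-01]), 'wrist_force': array([-0.41508521,  0.52135241,  1.04467449]), 'wrist_torque': array([0.01977186, 0.03327403, 0.02996801]), 'finger_force': 0.0, 'width': 0.09411193580188348}
scene 426.7547196637408 426.7547196637408 255.1073927147576 194.00992764599323 [[-0.8108955  -0.58516004 -0.00601771]
 [-0.43014729  0.60299309 -0.67184272]
 [ 0.39676415 -0.54220574 -0.74066939]] [0.32107147 0.29850112 0.88772966]
top 481.8531731233927 481.8531731233927 261.051920523824 193.07798094179734 [[-0.01483974 -0.99978332 -0.01459778]
 [-0.98637173  0.0170301  -0.16364838]
 [ 0.16386152  0.01197034 -0.98641072]] [-0.07413652  0.46542464  1.28919104]
```

View pics/top0.png

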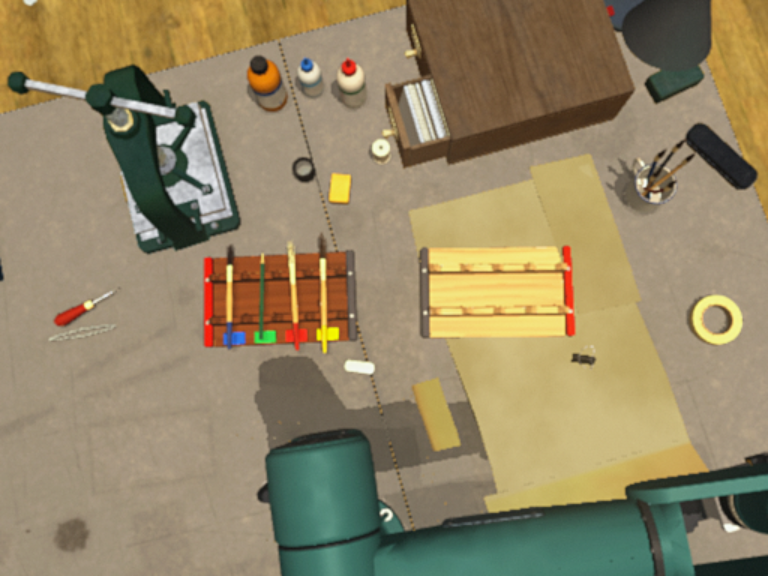

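View pics/scene0.png

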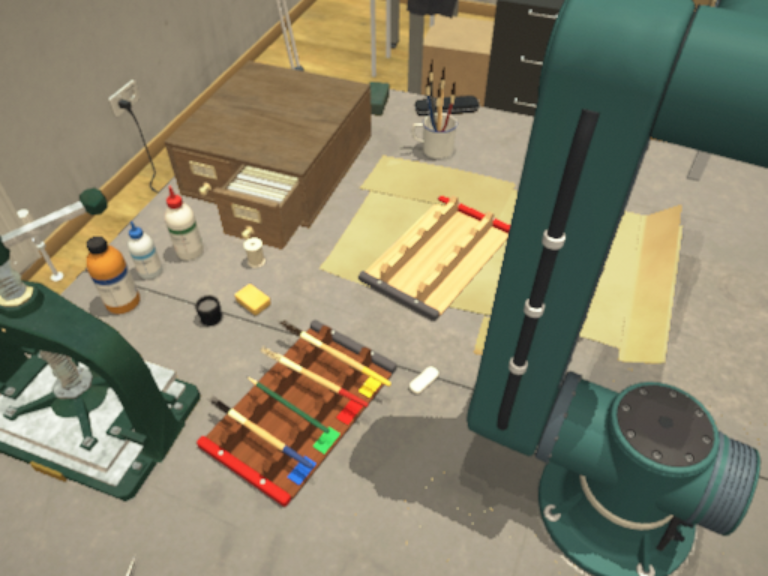

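The top view shows the old rack on the left (red cheek at col 209, order from red: blue 232, green 263, red 295, yellow 325). The new rack is on the right, with its grey cheek at col 425 and its red cheek at col 569.

```bash
cat > h.py <<'E'
import numpy as np,cv2
def cloud(s):
    v,u=np.mgrid[:384,:512]; z=s["z_map"]
    c=np.stack([(u-s["cx"])/s["fx"]*z,(v-s["cy"])/s["fy"]*z,z],-1)
    return (c-s["t"])@s["R"]          # R^T(c-t)
def box(P,m):
    r=cv2.minAreaRect((P[m][:,:2]*1000).astype(np.float32)); return r
def tools(P,ctr,yaw):
    """objects 30..70 mm high within |x|<32 mm of the rack, rack frame"""
    c,s=np.cos(yaw),np.sin(yaw); d=P[...,:2]-ctr
    x=d[...,0]*c+d[...,1]*s; y=-d[...,0]*s+d[...,1]*c
    out=[]
    for n in(87,29,-29,-87):
        m=(abs(x)<.032)&(abs(y-n/1000)<.027)&(P[...,2]>.03)&(P[...,2]<.07)
        if m.sum()<8: out.append((n,int(m.sum())));continue
        k,b=np.polyfit(x[m],y[m],1)
        out.append((n,int(m.sum()),"y %.1f slope %.1fdeg z %.1f"%(b*1000,np.degrees(np.arctan(k)),np.percentile(P[m][:,2],80)*1000)))
    return out
E
python3 - <<'E'
from h import *
s=dict(np.load("pics/top0.npz"));P=cloud(s)
v,u=np.mgrid[:384,:512]
hsv=cv2.cvtColor(s["color"],cv2.COLOR_RGB2HSV);red=((hsv[...,0]<6)|(hsv[...,0]>174))&(hsv[...,1]>200)&(hsv[...,2]>120)
for nm,(a,b) in dict(old=(128,244),new=(274,390)).items():
    reg=(u>a)&(u<b)&(v>155)&(v<240)
    print(nm,"table z",np.median(P[(abs(u-260)<5)&(abs(v-200)<5)][:,2]))
    m=reg&(P[...,2]>.005)&(P[...,2]<.03); n_,lab,st,_=cv2.connectedComponentsWithStats(m.astype(np.uint8))
    r=box(P,lab==1+np.argmax(st[1:,4])); print("base",r,st[1:,4])
    m=red&reg&(((u<146)) if nm=="old" else (u>370)); print("red",m.sum(),box(P,m),np.median(P[m][:,2]))
    k,b0=np.polyfit(P[m][:,0],P[m][:,1],1); print("slope deg",np.degrees(np.arctan(k)))
E
```

```text
old table z 8.12415485079676e-05
base ((459.49554443359375, 10.764680862426758), (169.75852966308594, 59.1663818359375), 0.13278333842754364) [ 40   1   1   1   1   1   1   1   1   1   1   1   2   1   1   1   1   1
   1   1   1   1   1   1   1   1   3   2   1   2   1   1   1   1   2   1
   1   1   1   1   1   1   1   1   1 960   1   1   1 169 746   1 174 155
   2   1   1   1   1   1 330   1   1 389 385   1   1   1   1   1   1   1
   1   1   1   3   1   1   1 209 539   1   2   2   1   1   1   1   1   1
   1   2   1   1   3   1   1   2   1   1   3   1   1   1   1   1   2   2
   1   1   1   1   1   1   1   1   1   1   1   1   2   1   1]
red 264 ((452.0267028808594, 260.4324645996094), (24.02269744873047, 165.37603759765625), 88.3588638305664) 0.018019674845818304
slope deg 1.3639851454367515
new table z 8.12415485079676e-05
base ((471.4110412597656, -288.8623352050781), (197.55323791503906, 314.7568054199219), 0.3548605442047119) [   6    2    1    1    6    1    1    1    1    2    1    3    1    4
    1    2    1    1    1    1 5098    1    2    2    2    5    1    1
    1    1    1    1    1    3    1    1    3    1    1    1    3    1
    2    1    3    1    1    1    2    1    3    1    2    1    1    1
    1    1    1    1    1    1    1    1    1    1    1    1    1    1
    1    2    6    1    1    2    1    3    3    1    1    3    2    3
    2    1    1    1    1    1    1    1    1    1    1    1    1    1
    1    1    1    1    1    2    1    1    1    1    1    1    1    2
    3    1    1    2    2    1    1    1    2    1    1    4    3    1
    1    1    1    1    2    1    1    1    1    1    1    1    3    1
    1    1    1    1    1    1    3    1    1    1    2   27    1    1
    1    1    1    1    1    1    1    2]
red 238 ((462.16168212890625, -408.88604736328125), (167.6800994873047, 15.372511863708496), 0.09678318351507187) 0.01745763673037334
slope deg -0.10680193162903905
```

```bash
python3 - <<'E'
from h import *
s=dict(np.load("pics/top0.npz"));P=cloud(s);X,Y,Z=P[...,0],P[...,1],P[...,2]
for nm,rx,ry,gy in(("old",.455,.261,-.0),("new",.465,-.409,-.14)):
    ycs=[]
    for lab,yg in(("red",ry),("grey",ry-.268 if nm=="old" else ry+.268)):
        m=(abs(X-rx)<.075)&(abs(Y-yg)<.02)&(Z>.0145)&(Z<.022)
        k,b=np.polyfit(X[m]-rx,Y[m],1); print(nm,lab,m.sum(),"y@%.3f=%.4f deg %.2f"%(rx,np.median(Y[m]-k*(X[m]-rx)),np.degrees(np.arctan(k))), "xrange",np.percentile(X[m],[2,98])); ycs.append(np.median(Y[m]-k*(X[m]-rx)))
    yc=np.mean(ycs)
    for sx in(-.04,.04):
        m=(abs(X-rx-sx)<.025)&(abs(Y-yc)<.12)&(Z>.036)&(Z<.056)
        if nm=="old":  # exclude tools
            for n in(87,29,-29,-87): m&=abs(Y-yc-n/1000)>.014
        k,b=np.polyfit(Y[m]-yc,X[m],1); r=X[m]-b-k*(Y[m]-yc); g=abs(r)<.008
        k,b=np.polyfit(Y[m][g]-yc,X[m][g],1)
        print(" rail",sx,g.sum(),"x=%.4f yaw %.2f"%(b,-np.degrees(np.arctan(k))))
E
```

```text
old red 221 y@0.455=0.2615 deg 2.43 xrange [0.38107723 0.52728878]
old grey 242 y@0.455=-0.0061 deg 1.95 xrange [0.38478993 0.52622003]
 rail -0.04 211 x=0.4148 yaw 1.80
 rail 0.04 222 x=0.4947 yaw 1.70
new red 245 y@0.465=-0.4112 deg -0.52 xrange [0.39225868 0.53632342]
new grey 243 y@0.465=-0.1429 deg -0.92 xrange [0.39309038 0.53601201]
 rail -0.04 394 x=0.4216 yaw -0.38
 rail 0.04 388 x=0.5013 yaw -0.36
```

```bash
python3 - <<'E'
from h import *
s=dict(np.load("pics/top0.npz"));P=cloud(s)
ctr=np.array([.4548,.1277]);yaw=np.radians(1.9)
for t in tools(P,ctr,yaw): print(t)
R=lambda a:np.array([[np.cos(a),-np.sin(a)],[np.sin(a),np.cos(a)]])
for n in(87,29,-29,-87): print(n,"old",ctr+R(yaw)@[0,n/1000],"new",np.array([.4615,-.277])+R(np.radians(-.45))@[0,-n/1000])
# x extent of each tool above z .035 in rack frame
d=(P[...,:2]-ctr)@R(yaw)
for n in(87,29,-29,-87):
    m=(abs(d[...,1]-n/1000)<.016)&(P[...,2]>.042)&(P[...,2]<.06)&(abs(d[...,0])<.14)
    print(n,np.percentile(d[m][:,0],[1,99]))
E
```

```text
(87, 100, 'y 85.9 slope -1.4deg z 53.2')
(29, 54, 'y 27.7 slope -2.9deg z 49.3')
(-29, 89, 'y -31.6 slope 2.2deg z 52.5')
(-87, 98, 'y -85.4 slope -0.7deg z 52.9')
87 old [0.4519155  0.21465217] new [ 0.46081671 -0.36399732]
29 old [0.4538385  0.15668406] new [ 0.46127224 -0.30599911]
-29 old [0.4557615  0.09871594] new [ 0.46172776 -0.24800089]
-87 old [0.4576845  0.04074783] new [ 0.46218329 -0.19000268]
87 [-0.08950585  0.09472526]
29 [-0.07747302  0.07826666]
-29 [-0.09811062  0.09407278]
-87 [-0.10465326  0.10847656]
```

```bash
python3 - <<'E'
from h import *
s=dict(np.load("pics/top0.npz"));P=cloud(s)
m=(P[...,2]>.08)&(P[...,1]>.15)&(P[...,0]>.4)&(P[...,0]<.75)&(P[...,2]<.45)
Q=P[m]; print(len(Q),"xmin at y<.32",Q[Q[:,1]<.32][:,0].min(),"ymin",np.percentile(Q[:,1],1), np.percentile(Q[:,0],[0,1,5]))
E
python3 -m crank '[[0.6,[0,0,0],[0,0,6.3]],[0.6,[0,0,0],[0,0,6.3]],[0.6,[0.024,-0.04,0],[0,0,0]],[0.6,[0.024,-0.04,0],[0,0,0]],[0.6,[0.024,-0.04,0],[0,0,0]],[0.6,[0.024,-0.04,0],[0,0,0]],[0.6,[0.024,-0.04,0],[0,0,0]],[0.6,[0.024,-0.04,0],[0,0,0]]]'
```

```text
4312 xmin at y<.32 0.5563621037220986 ymin 0.19952924089062687 [0.55132224 0.5597372  0.56610405]
time: 0.9
tool_pos: [0.2707, -0.289, 0.205]
ee_rot: [-3.141, 0.0, 0.021]
wrist_force: [1.7, 0.0, 0.2]
width: 0.0381
finger_force: 0.0
```

```bash
python3 -m crank '[[0.6,[0.026,-0.041,0],[0,0,0]],[0.6,[0.026,-0.041,0],[0,0,0]],[0.6,[0.026,-0.041,0],[0,0,0]],[0.6,[0.026,-0.041,0],[0,0,0]],[0.6,[0.026,-0.041,0],[0,0,0]],[0.6,[0.026,-0.041,0],[0,0,0]],[0.6,[0.026,-0.041,0],[0,0,0]],[0.6,[0,0,0],[0,0,0]]]' && python3 -m crank '[[0.6,[0,0,0],[0,0,0]],[0.6,[0,0,0],[0,0,0]]]'
```

```text
time: 1.7
tool_pos: [0.4472, 0.0048, 0.2045]
ee_rot: [-3.139, 0.001, 0.03]
wrist_force: [-0.8, 0.6, 0.5]
width: 0.0371
finger_force: 0.0
time: 1.9
tool_pos: [0.4455, -0.0009, 0.2052]
ee_rot: [3.141, 0.001, 0.021]
wrist_force: [-0.2, 0.7, 0.2]
width: 0.0376
finger_force: 0.0
```

```bash
python3 -m crank '[[0.6,[0.0065,-0.0215,0],[0,0,0]],[0.6,[0.0065,-0.0215,0],[0,0,0]],[0.6,[0,0,0.04],[0,0,0]],[0.6,[0,0,0.04],[0,0,0]],[0.6,[0,0,0.02],[0,0,0]],[0.6,[0,0,0],[0,0,0]],[0.6,[0,0,0],[0,0,0]]]'; python3 - <<'E'
from bench import vision
import cv2
a=vision.snapshot("top")["color"][140:260,110:270,::-1]
cv2.imwrite("pics/t1.png",cv2.resize(a,(800,600)))
E
```

```text
time: 2.6
tool_pos: [0.4582, 0.0419, 0.1061]
ee_rot: [3.141, -0.001, 0.019]
wrist_force: [0.1, 0.3, 1.1]
width: 0.0374
finger_force: 0.0
```

View pics/t1.png

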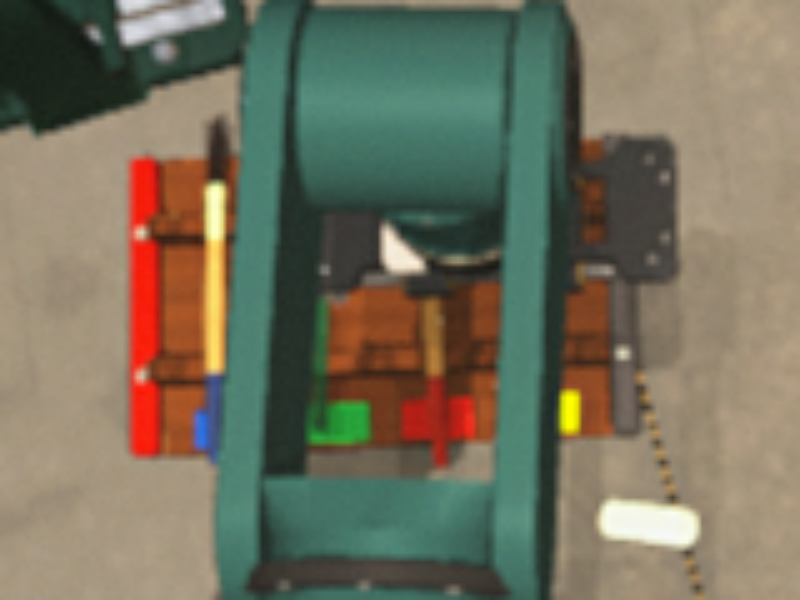

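The wrist hides the yellow brush (handle tab at 570,412), but the pose matches the measurement, so I'll descend and grasp. I'll also check the wrist's clearance to the press from the depth map.

```bash
python3 - <<'E'
from bench import vision
from h import *
s0=dict(np.load("pics/top0.npz"));P0=cloud(s0);P1=cloud(vision.snapshot("top"))
arm=(P1[...,2]>P0[...,2]+.05)&(P1[...,0]>.3)&(P1[...,1]>-.2)&(P1[...,1]<.3)
A=P1[arm]; press=P0[(P0[...,2]>.06)&(P0[...,1]>.15)&(P0[...,0]>.4)&(P0[...,0]<.8)&(P0[...,2]<.6)]
for z in np.arange(.05,.8,.05):
    a=A[abs(A[:,2]-z)<.025];p=press[abs(press[:,2]-z)<.025]
    print("%.2f"%z,"arm",len(a),a[:,:2].min(0).round(3) if len(a) else"",a[:,:2].max(0).round(3) if len(a) else "","press",len(p),np.percentile(p[:,:2],1,0).round(3) if len(p) else "")
E
python3 -m crank '[[0.6,[0,0,0.04],[0,0,0]],[0.6,[0,0,0.039],[0,0,0]],[0.6,[0,0,0],[0,0,0]],[1,[0,0,0],[0,0,0]],[1,[0,0,0],[0,0,0]],[1,[0,0,0],[0,0,0]],[1,[0,0,0],[0,0,0]]]'
```

```text
0.05 arm 0   press 1346 [0.561 0.226]
0.10 arm 0   press 1315 [0.556 0.235]
0.15 arm 0   press 207 [0.559 0.273]
0.20 arm 111 [ 0.422 -0.039] [0.489 0.12 ] press 269 [0.561 0.273]
0.25 arm 678 [ 0.422 -0.047] [0.493 0.121] press 1713 [0.577 0.28 ]
0.30 arm 90 [0.42  0.027] [0.445 0.08 ] press 473 [0.659 0.297]
0.35 arm 105 [0.42  0.019] [0.436 0.07 ] press 841 [0.655 0.195]
0.40 arm 91 [ 0.378 -0.012] [0.43  0.085] press 373 [0.66  0.198]
0.45 arm 738 [ 0.301 -0.021] [0.499 0.094] press 0 
0.50 arm 4231 [ 0.3  -0.02] [0.497 0.102] press 0 
0.55 arm 0   press 0 
0.60 arm 0   press 0 
0.65 arm 0   press 0 
0.70 arm 0   press 0 
0.75 arm 0   press 0 
time: 3.4
tool_pos: [0.4598, 0.0432, 0.0286]
ee_rot: [3.141, -0.004, 0.022]
wrist_force: [-0.7, 1.0, 4.8]
width: 0.0111
finger_force: 30.0
```

```bash
python3 -m crank '[[1,[0,0,-0.03],[0,0,0]],[1,[0,0,-0.035],[0,0,0]],[1,[0,0,-0.035],[0,0,1.7]],[1,[0,0.045,0],[0,0,0]],[1,[0,0.047,0],[0,0,0]],[1,[0,0.047,0],[0,0,0]],[1,[0,0.047,0],[0,0,0]],[1,[0,0.047,0],[0,0,0]]]' && python3 -m crank '[[1,[0,0,0],[0,0,0]],[1,[0,0,0],[0,0,0]],[1,[0,0,0],[0,0,0]]]'
```

```text
time: 4.2
tool_pos: [0.4564, -0.1917, 0.1275]
ee_rot: [3.141, -0.002, -0.008]
wrist_force: [1.2, 0.6, -0.4]
width: 0.011
finger_force: 30.0
time: 4.5
tool_pos: [0.4564, -0.1889, 0.1268]
ee_rot: [-3.141, -0.0, -0.007]
wrist_force: [-0.3, 0.3, -0.3]
width: 0.0108
finger_force: 30.0
```

```bash
python3 -m crank '[[1,[0.005,0.001,0.035],[0,0,0]],[1,[0,0,0.035],[0,0,0]],[1,[0,0,0.018],[0,0,0]],[1,[0,0,0.009],[0,0,0]],[1,[0,0,0],[0,0,0]],[1,[0,0,0],[0,0,0]],[1,[0,0,0],[0,0,0]]]'
```

```text
time: 5.2
tool_pos: [0.4621, -0.1905, 0.0304]
ee_rot: [3.141, -0.002, -0.007]
wrist_force: [0.6, 0.1, 0.4]
width: 0.0109
finger_force: 30.0
```

```bash
python3 -m crank '[[1,[0,0,0.002],[0,0,0]],[1,[0,0,0],[0,0,0]],[0.6,[0,0,0],[0,0,0]],[0.6,[0,0,0],[0,0,0]],[0.6,[0,0,0],[0,0,0]],[0.6,[0,0,-0.03],[0,0,0]],[0.6,[0,0,-0.04],[0,0,0]],[0.6,[0,0,-0.03],[0,0,0]]]' && python3 -m crank '[[0.6,[-0.001,-0.047,0],[0,0,0]],[0.6,[-0.001,-0.048,0],[0,0,0]],[0.6,[-0.001,-0.048,0],[0,0,0]],[0.6,[-0.001,-0.048,0],[0,0,0]],[0.6,[-0.001,-0.048,0],[0,0,0]],[0.6,[-0.001,-0.047,0],[0,0,-4.5]],[0.6,[0,0,0],[0,0,0]],[0.6,[0,0,0],[0,0,0]]]'
python3 - <<'E'
from bench import vision
import cv2
s=vision.snapshot("top")
from h import *
cv2.imwrite("pics/t2.png",cv2.resize(s["color"][130:260,120:400,::-1],(800,371)))
for t in tools(cloud(s),np.array([.4615,-.277]),np.radians(-.45)): print(t)
E
```

```text
time: 6.0
tool_pos: [0.4615, -0.191, 0.1292]
ee_rot: [3.141, -0.001, -0.008]
wrist_force: [-0.2, -0.5, 0.6]
width: 0.0377
finger_force: 0.0
time: 6.8
tool_pos: [0.4572, 0.0959, 0.1273]
ee_rot: [3.141, 0.0, 0.073]
wrist_force: [-0.3, 0.7, -0.0]
width: 0.0375
finger_force: 0.0
(87, 85, 'y 85.3 slope 0.2deg z 53.0')
(29, 0)
(-29, 0)
(-87, 0)
```

View pics/t2.png

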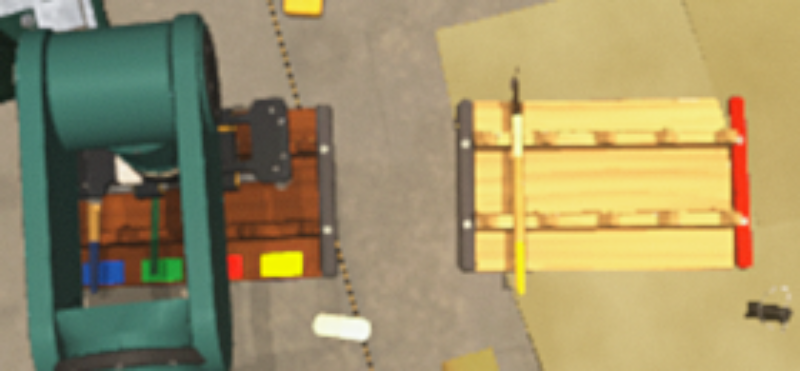

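The yellow brush lies straight in the new rack's left notch (col 517, rows 70–293). Next is red.

```bash
python3 -m crank '[[0.6,[-0.001,0,0.04],[0,0,0]],[0.6,[0,0,0.04],[0,0,0]],[0.6,[0,0,0.018],[0,0,0]],[0.6,[0,0,0],[0,0,0]],[1,[0,0,0],[0,0,0]],[1,[0,0,0],[0,0,0]],[1,[0,0,0],[0,0,0]],[1,[0,0,0],[0,0,0]]]'
```

```text
time: 7.65
tool_pos: [0.4577, 0.0951, 0.031]
ee_rot: [3.141, -0.003, 0.071]
wrist_force: [-0.9, -1.2, 2.3]
width: 0.0107
finger_force: 30.0
```

```bash
python3 -m crank '[[1,[0,0,-0.03],[0,0,0]],[1,[0,0,-0.035],[0,0,0]],[1,[0,0,-0.035],[0,0,4.5]],[1,[0.001,0.048,0],[0,0,0]],[1,[0.001,0.049,0],[0,0,0]],[1,[0.001,0.049,0],[0,0,0]],[1,[0.001,0.049,0],[0,0,0]],[1,[0.001,0.049,0],[0,0,0]]]' && python3 -m crank '[[1,[0.001,0.049,0],[0,0,0]],[1,[0.001,0.049,0],[0,0,0]],[1,[0,0,0],[0,0,0]],[1,[0,0,0],[0,0,0]],[1,[0,0,0],[0,0,0]]]'
```

```text
time: 8.45
tool_pos: [0.4597, -0.1507, 0.1303]
ee_rot: [3.141, -0.002, -0.007]
wrist_force: [-0.0, -0.1, -0.6]
width: 0.0109
finger_force: 30.0
time: 8.95
tool_pos: [0.461, -0.2458, 0.1296]
ee_rot: [-3.141, -0.0, -0.007]
wrist_force: [0.4, 0.4, -0.4]
width: 0.0109
finger_force: 30.0
```

```bash
python3 -m crank '[[1,[0.003,0.002,0.035],[0,0,0]],[1,[0,0,0.035],[0,0,0]],[1,[0,0,0.02],[0,0,0]],[1,[0,0,0.009],[0,0,0]],[1,[0,0,0],[0,0,0]],[1,[0,0,0],[0,0,0]],[1,[0,0,0],[0,0,0]]]'
```

```text
time: 9.65
tool_pos: [0.4645, -0.2483, 0.0312]
ee_rot: [3.141, -0.001, -0.006]
wrist_force: [-0.1, -0.7, 0.3]
width: 0.0111
finger_force: 30.0
```

```bash
python3 -m crank '[[1,[0,0,0.001],[0,0,0]],[1,[0,0,0],[0,0,0]],[0.6,[0,0,0],[0,0,0]],[0.6,[0,0,0],[0,0,0]],[0.6,[0,0,0],[0,0,0]],[0.6,[0,0,-0.03],[0,0,0]],[0.6,[0,0,-0.04],[0,0,0]],[0.6,[0,0,-0.03],[0,0,0]]]' && python3 -m crank '[[0.6,[-0.001,-0.044,0],[0,0,0]],[0.6,[-0.001,-0.045,0],[0,0,0]],[0.6,[-0.001,-0.045,0],[0,0,0]],[0.6,[-0.001,-0.045,0],[0,0,0]],[0.6,[-0.001,-0.045,0],[0,0,0]],[0.6,[-0.001,-0.045,0],[0,0,0]],[0.6,[-0.001,-0.045,0],[0,0,0]],[0.6,[-0.001,-0.045,0],[0,0,0]]]' && python3 -m crank '[[0.6,[-0.001,-0.045,0],[0,0,0.6]],[0.6,[0,0,0],[0,0,0]],[0.6,[0,0,0],[0,0,0]],[0.6,[0,0,0],[0,0,0]]]'
python3 - <<'E'
from bench import vision
import cv2
s=vision.snapshot("top")
from h import *
cv2.imwrite("pics/t3.png",cv2.resize(s["color"][130:260,120:400,::-1],(800,371)))
for t in tools(cloud(s),np.array([.4615,-.277]),np.radians(-.45)): print(t)
E
```

```text
time: 10.45
tool_pos: [0.464, -0.2492, 0.1311]
ee_rot: [3.141, -0.001, -0.008]
wrist_force: [-0.1, -0.2, 0.9]
width: 0.0377
finger_force: 0.0
time: 11.25
tool_pos: [0.4583, 0.1118, 0.1293]
ee_rot: [3.141, -0.0, -0.008]
wrist_force: [-0.2, 0.1, 0.3]
width: 0.0374
finger_force: 0.0
time: 11.65
tool_pos: [0.458, 0.1542, 0.1292]
ee_rot: [3.141, 0.0, -0.019]
wrist_force: [-0.1, 0.4, -0.2]
width: 0.0376
finger_force: 0.0
(87, 84, 'y 85.4 slope 0.0deg z 52.8')
(29, 88, 'y 27.9 slope -1.2deg z 52.5')
(-29, 0)
(-87, 0)
```

View pics/t3.png

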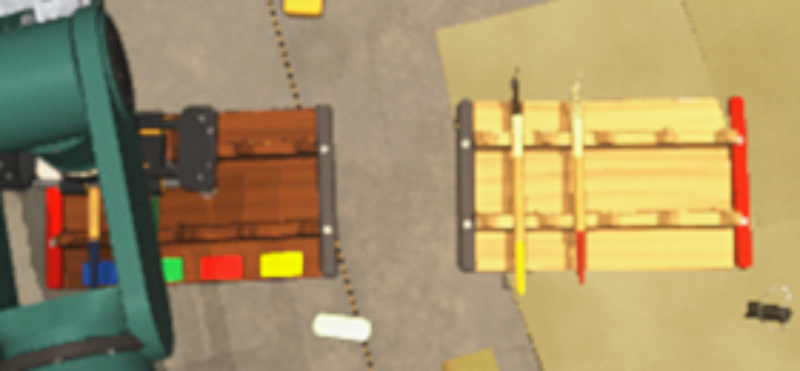

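Yellow and red (col 578, rows 83–283) both lie well. Next is the green pencil.

```bash
python3 -m crank '[[0.6,[-0.003,-0.001,0.04],[0,0,0]],[0.6,[0,0,0.04],[0,0,0]],[0.6,[0,0,0.023],[0,0,0]],[0.6,[0,0,0],[0,0,0]],[1,[0,0,0],[0,0,0]],[1,[0,0,0],[0,0,0]],[1,[0,0,0],[0,0,0]],[1,[0,0,0],[0,0,0]]]'
```

```text
time: 12.5
tool_pos: [0.4562, 0.1564, 0.028]
ee_rot: [-3.141, -0.003, -0.018]
wrist_force: [0.3, -0.2, 0.6]
width: 0.009
finger_force: 0.0
```

```bash
python3 -m crank '[[1,[0,0,0],[0,0,0]],[1,[0,0,0],[0,0,0]]]' && python3 -m crank '[[1,[0,0,-0.03],[0,0,0]],[1,[0,0,-0.035],[0,0,0]],[1,[0,0,-0.035],[0,0,-0.6]],[1,[0.001,0.046,0],[0,0,0]],[1,[0.001,0.046,0],[0,0,0]]]'
```

```text
time: 12.7
tool_pos: [0.4561, 0.1564, 0.0278]
ee_rot: [-3.141, -0.003, -0.018]
wrist_force: [-0.5, -1.2, 5.3]
width: 0.007
finger_force: 30.0
time: 13.2
tool_pos: [0.4571, 0.0643, 0.128]
ee_rot: [3.142, -0.003, -0.004]
wrist_force: [1.0, -0.0, -0.2]
width: 0.0069
finger_force: 30.0
```

```bash
python3 -m crank '[[1,[0.001,0.046,0],[0,0,0]],[1,[0.001,0.046,0],[0,0,0]],[1,[0.001,0.046,0],[0,0,0]],[1,[0.001,0.046,0],[0,0,0]],[1,[0.001,0.046,0],[0,0,0]],[1,[0.001,0.046,0],[0,0,0]],[1,[0.001,0.046,0],[0,0,0]],[1,[0.001,0.046,0],[0,0,0]]]' && python3 -m crank '[[1,[0,0,0],[0,0,0]],[1,[0,0,0],[0,0,0]],[1,[0,0,0],[0,0,0]]]'
```

```text
time: 14.0
tool_pos: [0.461, -0.3055, 0.1261]
ee_rot: [-3.141, 0.0, -0.008]
wrist_force: [0.3, -0.1, 0.2]
width: 0.0069
finger_force: 30.0
time: 14.3
tool_pos: [0.4614, -0.3025, 0.1261]
ee_rot: [-3.14, 0.001, -0.007]
wrist_force: [-0.6, 0.0, -0.5]
width: 0.0071
finger_force: 30.0
```

```bash
python3 -m crank '[[1,[0.002,0.003,0.035],[0,0,0]],[1,[0,0,0.035],[0,0,0]],[1,[0,0,0.018],[0,0,0]],[1,[0,0,0.01],[0,0,0]],[1,[0,0,0],[0,0,0]],[1,[0,0,0],[0,0,0]],[1,[0,0,0],[0,0,0]]]'
```

```text
time: 15.0
tool_pos: [0.4641, -0.3066, 0.0294]
ee_rot: [3.14, -0.001, -0.007]
wrist_force: [-0.1, 0.6, -0.3]
width: 0.0066
finger_force: 30.0
```

```bash
python3 -m crank '[[1,[0,0,0.0015],[0,0,0]],[1,[0,0,0],[0,0,0]],[0.6,[0,0,0],[0,0,0]],[0.6,[0,0,0],[0,0,0]],[0.6,[0,0,0],[0,0,0]],[0.6,[0,0,-0.03],[0,0,0]],[0.6,[0,0,-0.04],[0,0,0]],[0.6,[0,0,-0.03],[0,0,0]]]' && python3 -m crank '[[0.6,[-0.001,-0.047,0],[0,0,0]],[0.6,[-0.001,-0.047,0],[0,0,0]],[0.6,[-0.001,-0.047,0],[0,0,0]],[0.6,[-0.001,-0.047,0],[0,0,0]],[0.6,[-0.001,-0.047,0],[0,0,0]],[0.6,[-0.001,-0.047,0],[0,0,0]],[0.6,[-0.001,-0.047,0],[0,0,0]],[0.6,[-0.001,-0.047,0],[0,0,0]]]' && python3 -m crank '[[0.6,[-0.001,-0.047,0],[0,0,-0.9]],[0.6,[-0.001,-0.047,0],[0,0,0]],[0.6,[-0.001,-0.047,0],[0,0,0]],[0.6,[0,0,0],[0,0,0]],[0.6,[0,0,0],[0,0,0]],[0.6,[0,0,0],[0,0,0]]]'
python3 - <<'E'
from bench import vision
import cv2
s=vision.snapshot("top")
from h import *
cv2.imwrite("pics/t4.png",cv2.resize(s["color"][130:260,120:400,::-1],(800,371)))
for t in tools(cloud(s),np.array([.4615,-.277]),np.radians(-.45)): print(t)
E
```

```text
time: 15.8
tool_pos: [0.4636, -0.3071, 0.1289]
ee_rot: [3.141, -0.001, -0.008]
wrist_force: [0.3, -0.4, 0.2]
width: 0.0377
finger_force: 0.0
time: 16.6
tool_pos: [0.458, 0.0709, 0.1271]
ee_rot: [3.141, -0.001, -0.008]
wrist_force: [0.3, 0.7, 0.1]
width: 0.0379
finger_force: 0.0
time: 17.2
tool_pos: [0.455, 0.2091, 0.1268]
ee_rot: [3.141, 0.0, 0.007]
wrist_force: [-0.0, -0.2, -0.1]
width: 0.0377
finger_force: 0.0
(87, 84, 'y 85.4 slope 0.4deg z 53.1')
(29, 90, 'y 27.9 slope -1.1deg z 51.9')
(-29, 61, 'y -30.6 slope -0.7deg z 48.6')
(-87, 0)
```

View pics/t4.png

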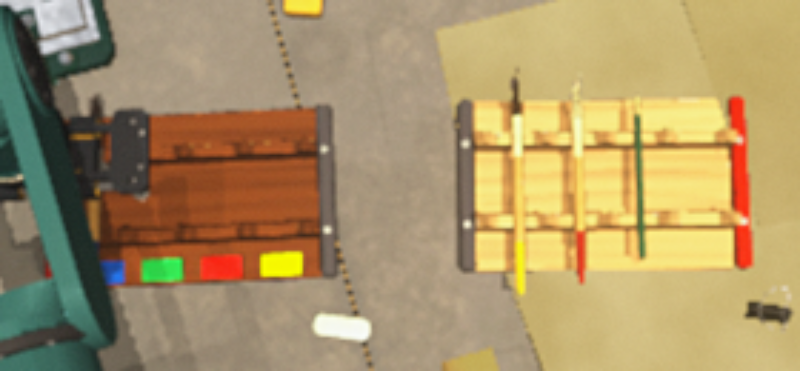

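The green pencil is in the third notch (col 639, rows 100–257). Blue is last.

```bash
python3 -m crank '[[0.6,[-0.0015,-0.0045,0.04],[0,0,0]],[0.6,[0,0,0.04],[0,0,0]],[0.6,[0,0,0.018],[0,0,0]],[0.6,[0,0,0],[0,0,0]],[1,[0,0,0],[0,0,0]],[1,[0,0,0],[0,0,0]],[1,[0,0,0],[0,0,0]],[1,[0,0,0],[0,0,0]]]' && python3 -m crank '[[1,[0,0,0],[0,0,0]],[1,[0,0,-0.03],[0,0,0]],[1,[0,0,-0.035],[0,0,0]],[1,[0,0,-0.035],[0,0,0.9]],[1,[0.001,0.048,0],[0,0,0]],[1,[0.001,0.048,0],[0,0,0]],[1,[0.001,0.048,0],[0,0,0]],[1,[0.001,0.048,0],[0,0,0]]]'
```

```text
time: 18.05
tool_pos: [0.4546, 0.2149, 0.0306]
ee_rot: [-3.141, -0.003, 0.008]
wrist_force: [0.7, -0.3, 2.2]
width: 0.0109
finger_force: 30.0
time: 18.85
tool_pos: [0.4557, 0.0213, 0.1292]
ee_rot: [3.141, -0.001, -0.007]
wrist_force: [1.8, -0.1, 0.4]
width: 0.0107
finger_force: 30.0
```

```bash
python3 -m crank '[[1,[0.001,0.048,0],[0,0,0]],[1,[0.001,0.048,0],[0,0,0]],[1,[0.001,0.048,0],[0,0,0]],[1,[0.001,0.048,0],[0,0,0]],[1,[0.001,0.048,0],[0,0,0]],[1,[0.001,0.048,0],[0,0,0]],[1,[0.001,0.048,0],[0,0,0]],[1,[0.001,0.048,0],[0,0,0]]]' && python3 -m crank '[[1,[0,0,0],[0,0,0]],[1,[0,0,0],[0,0,0]],[1,[0,0,0],[0,0,0]]]'
```

```text
time: 19.65
tool_pos: [0.4607, -0.3632, 0.129]
ee_rot: [-3.142, -0.0, -0.008]
wrist_force: [0.6, 0.4, 0.2]
width: 0.0109
finger_force: 30.0
time: 19.95
tool_pos: [0.461, -0.3603, 0.1289]
ee_rot: [-3.141, 0.0, -0.007]
wrist_force: [-0.1, -0.3, -0.7]
width: 0.0108
finger_force: 30.0
```

```bash
python3 -m crank '[[1,[0,0.003,0.035],[0,0,0]],[1,[0,0,0.035],[0,0,0]],[1,[0,0,0.019],[0,0,0]],[1,[0,0,0.009],[0,0,0]],[1,[0,0,0],[0,0,0]],[1,[0,0,0],[0,0,0]],[1,[0,0,0],[0,0,0]]]'
```

```text
time: 20.65
tool_pos: [0.4617, -0.3642, 0.0321]
ee_rot: [3.14, -0.002, -0.007]
wrist_force: [0.4, 0.0, -0.2]
width: 0.0112
finger_force: 30.0
```

Release, lift and move aside for a last look.

```bash
python3 -m crank '[[1,[0,0,0.0015],[0,0,0]],[1,[0,0,0],[0,0,0]],[0.6,[0,0,0],[0,0,0]],[0.6,[0,0,0],[0,0,0]],[0.6,[0,0,0],[0,0,0]],[0.6,[0,0,-0.03],[0,0,0]],[0.6,[0,0,-0.04],[0,0,0]],[0.6,[0,0,-0.03],[0,0,0]]]' && python3 -m crank '[[0.6,[0,-0.047,-0.01],[0,0,0]],[0.6,[0,-0.047,-0.01],[0,0,0]],[0.6,[0,-0.047,-0.01],[0,0,0]],[0.6,[0,-0.047,-0.01],[0,0,0]],[0.6,[0,-0.047,0],[0,0,0]],[0.6,[0,-0.047,0],[0,0,0]],[0.6,[0,-0.047,0],[0,0,0]],[0.6,[0,-0.047,0],[0,0,0]]]' && python3 -m crank '[[0.6,[0,-0.047,0],[0,0,0]],[0.6,[0,-0.047,0],[0,0,0]],[0.6,[0,0,0],[0,0,0]],[0.6,[0,0,0],[0,0,0]],[0.6,[0,0,0],[0,0,0]]]'
python3 - <<'E'
from bench import vision
import cv2
s=vision.snapshot("top")
from h import *
cv2.imwrite("pics/t5.png",cv2.resize(s["color"][140:260,270:400,::-1],(650,600)))
for t in tools(cloud(s),np.array([.4615,-.277]),np.radians(-.45)): print(t)
E
```

```text
time: 21.45
tool_pos: [0.4611, -0.3647, 0.1313]
ee_rot: [3.141, -0.001, -0.008]
wrist_force: [1.2, -1.2, 0.4]
width: 0.0376
finger_force: 0.0
time: 22.25
tool_pos: [0.4634, 0.0133, 0.1695]
ee_rot: [3.141, -0.001, -0.008]
wrist_force: [-0.1, -0.3, -0.3]
width: 0.0376
finger_force: 0.0
time: 22.75
tool_pos: [0.4646, 0.1046, 0.1693]
ee_rot: [3.141, 0.0, -0.009]
wrist_force: [1.2, -0.6, 0.7]
width: 0.0376
finger_force: 0.0
(87, 85, 'y 85.4 slope -0.3deg z 53.0')
(29, 89, 'y 27.9 slope -1.2deg z 52.5')
(-29, 60, 'y -30.6 slope 0.0deg z 48.8')
(-87, 100, 'y -87.6 slope 0.5deg z 53.1')
```

View pics/t5.png

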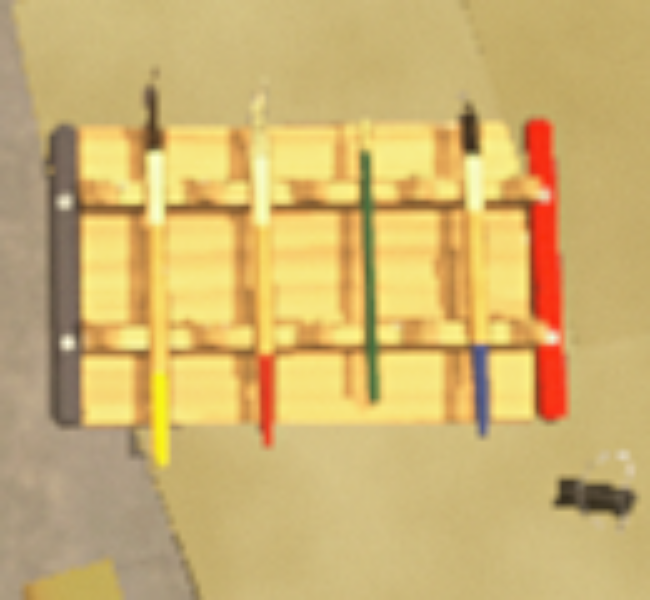

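All four lie straight and centred, bristles and point facing away. From the red end (col 545) the order is blue 477, green 370, red 263, yellow 157, as required.

```bash
python3 -c "
from bench import robot
print(robot.close_job())"
```

```text
the job is handed in; nothing more can be done
None
```

I moved all four tools to the new rack and handed the job in: from its red end they lie blue, green, red, yellow, as in the old rack, and the last picture shows each straight and centred in its notch, with bristles or point facing away from the robot.

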